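# Fit the thick pivot pin into the hub carrier

### The arm

A 6-joint arm with a two-finger parallel gripper is mounted at the origin on the work surface. World frame = base frame: x ahead of the robot, y to its left, z up, the work surface at z = 0. Lengths are in mm, angles in rad, forces in N, time in s.
With the tool pointing down it reaches from about 300 to 775 mm from the base axis. Payload 14.6 kg.
Tool frame: the origin (TCP) lies at the very end of the fingers, on their centre line; the grasp point (between the pads) lies 19 mm behind it; z points along the fingers, y is the direction in which the jaws open and shut (so a half turn about z gives the same grasp; the last joint's range is limited). The gripper opens to 85 mm and grips with 20 to 120 N. Pads are 22 mm wide; open, the fingers measure 114 mm over their backs; the gripper's body (76 mm by 85 mm) begins 54 mm behind the grasp point. The pads swing forward as they close: fully open they stand 13 mm farther back than shut.
Start: joints at [-1.27, 0.3, 1.521, -0, 1.321, -0.067], TCP at [197.752, -513.209, 231.281] pointing down, gripper open.
Joint ranges: [-3.03, 3.03], [-0.79, 2.21], [0.23, 2.52], [-1.04, 4.18], [0, 3.07], [-2.55, 2.55]. Speed limits (rad/s): [2.22, 2.22, 2.57, 3.14, 3.14, 3.14].

### API

Orientations are given as a rotation vector (axis times angle).
In Python, from rig import r, cams, search_frame gives the robot as it stands.
- The arm moves only by the shell command python3 -m handwheel 'ROWS'. ROWS is JSON, one flat list of numbers, 5 for each row, row after row: the shift along the world's x, y, z in cm, then the turn about the world's z in degrees, then the opening, from 0 (shut) to 1 (fully open). In form: [x, y, z, turn, jaw, x, y, z, turn, jaw, ...]. A call has 1 to 10 rows; each row is the pose to reach, as a shift and turn from the pose measured when the call began; what a row does not reach only later rows make up. A row lasts 1/10 s, in which the tool goes at most 50 mm and 8.59 degrees, less where a joint would pass 70% of its speed; a pose out of reach is approached as far as the arm can. A call with a gripper value outside its range is refused whole. The fingers move at their own pace and stop on an object; the grip force is fixed at half the most. Time passes only in rows, so rows that repeat a pose let the fingers close. It gives the time, the measured TCP pose, the force and the opening at its end, in the units of the state.
- r.observe(): the state, without advancing time (a new reading comes with each control period).
- cams.get_image(name): name is "scene" or "top"; returns a dict with "image" (384x512x3 uint8, red, green, blue), "camera_matrix" (3x3 intrinsics, pixels), "cam_to_world" (4x4, takes a point from camera to world coordinates). Camera axes: x right, y up, looking along -z (the intrinsics and any distortion apply to the point x, -y, -z); pixel columns grow to the right and rows downward; lengths in mm; the calibration is good to about 2 mm. A picture is of the moment at which its call begins. There is no depth.
- r.close_job(): hands the job in, once; it reports no verdict.
Trained networks look in a picture, given as the dict that the camera call returned (one of the last four; its "shot" number tells which), for a name from the list of things; names that differ only in an ending like _2 or _b are one class to them, and where a whole thing is asked for, a point or a joint stands for the part that bears it (a point fixed in the world has none). Each returns a list of dicts, best first, with "score" (0 to 1); they miss things now and then, are a little off and sometimes report something else, mostly with a low value. They report only what shows in the picture. A call takes as long as a camera call. They do not tell look-alikes from the thing itself.
- search_frame(picture, label): "location" ([x, y, z] in mm, in the coordinates of the camera as it stood for that picture, good to about 4 mm: the middle of the surface that is visible of it).
The state is a dict: "clock": time; "joints": joint angles; "joint_vel": joint speeds; "effort": joint torques, N m; "tool_pos": TCP position; "orientation": TCP orientation; "force": force on the tool from outside, world axes, zero at the start; "moment": the same for the moment, N m; "grip_width": finger opening in mm.
Only numpy, scipy, OpenCV 4.12 (cv2) and the standard library are available. Lean on these libraries where they do the work, as an engineer would, in place of code of your own. Each camera call takes 0.05 s, during which the arm holds its last target.

### The job

Lift the black dust plug out of the hub carrier's bore and put it down in the small metal tray. Then take the thicker of the two pins from the wooden rack and start it in the bore edge-first: lean it 10 to 20 degrees so that one side of its foot dips a few millimetres into the mouth, stand it upright there, and lower it gently in the fingers, never dropping it in, until its flange sits flush on the carrier. Leave the slimmer pin standing in the rack and the other things where they are.

Things in the scene. Friction and masses are not known exactly. Their poses are not given: they have to be found in the camera images.
- carrier: Grey steel hub carrier, fixed: plate 130 x 100 x 12 mm with a round upright boss of 62 mm diameter (74 mm at its root), top face 95 mm over the table. An upright round bore of 31.2 mm diameter, 80 mm deep, opens in the middle of the boss's top face. Nothing else on it is higher than 54 mm. Origin on the bore's axis at table level; x along the plate's 130 mm side, z up.
- bore_mouth (a point): Centre of the bore's mouth, in the plane of the boss's top face, 95 mm over the table; z up along the bore's axis. At the start it is covered by the plug's disc.
- plug: Loose black plastic dust plug, about 60 g: a round knob of 28 mm diameter, 34 mm tall, on a disc of 52 mm diameter and 6 mm thickness that lies on the boss; under the disc a loose-fitting spigot of 27 mm diameter, 12 mm long, reaches into the bore. Origin on its axis at the underside of the disc, z up through the knob (knob from 6 to 40 mm above the origin).
- tray: Open tray of bare metal, fixed, 120 x 120 mm outside, 24 mm high, walls and floor about 4 mm. Origin under its centre at table level.
- rack: Wooden block, fixed, 170 x 64 x 40 mm, with two wide upright blind holes (37 mm diameter, 32 mm deep, floor 8 mm over the table) at x = -50 and +50 mm in its frame; one pin stands loosely in each. Origin under its centre at table level, x along its length.
- pin: The thicker steel pin, 0.4 to 0.65 kg, 121 mm long, standing upright in either hole of the rack. From the foot up: round shank of 30 mm diameter, 75 mm long (its foot narrows to 27 mm over the last 4 mm), round flange of 46 mm diameter, 6 mm thick (75 to 81 mm), square head 30 x 30 mm, 40 mm tall (81 to 121 mm). Origin at the centre of the foot, z up along the pin, x and y square to the head's flats. Fully home, its origin is 75 mm below bore_mouth.
- slim_pin: The slimmer steel pin of the same length, in the rack's other hole: shank 22 mm, flange 36 mm, square head 22 mm wide; too thin for the bore and to be left standing. Origin at the centre of its foot, z up.
- wrench: Open-ended wrench, 190 mm long, lying on the table beyond the work; a bystander.
- oil_can: Can of 60 mm diameter, 115 mm high, standing on the table beyond the work; a bystander.
- bearing: Steel ring of 72 mm diameter, 20 mm high, lying on the table beyond the work; a bystander.
Not all that is in view belongs to the job. Leave any blue or yellow look-alike of the pin alone.

How it is judged (in metres and radians):
On the way, in this order (a step that is already met when the one before it is completed fails the run):
1. the dust plug lies in the tray, let go of (x of plug in the frame of tray between -0.055 and 0.055 m and y of plug in the frame of tray between -0.055 and 0.055 m and z of plug in the frame of tray below 0.045 m and linear speed of plug below 0.05 m/s and contact force between plug and the fingers below 0.2 N), for 0.2 s.
2. the thick pin leans (6 to 30 degrees) with the low edge of its foot 1 to 2 mm or more inside the bore's mouth (((z of pin in the frame of bore_mouth below 0.0005 m and angle between pin's own z axis and vertical above 0.105 rad) or (z of pin in the frame of bore_mouth below 0.001 m and angle between pin's own z axis and vertical above 0.15 rad) or (z of pin in the frame of bore_mouth below 0.0017 m and angle between pin's own z axis and vertical above 0.2 rad) or (z of pin in the frame of bore_mouth below 0.0026 m and angle between pin's own z axis and vertical above 0.27 rad)) and horizontal distance between pin and bore_mouth below 0.006 m and angle between pin's own z axis and vertical below 0.53 rad), for 0.1 s.
At the end, for the whole second after the job is handed in: The thick pin stands upright (within 0.04 rad) in the bore, its flange within 2 mm of the carrier's top face, at rest and let go of; the dust plug lies in the tray (its origin within 55 mm of the tray's centre along each side) (z of pin in the frame of bore_mouth below -0.073 m and horizontal distance between pin and bore_mouth below 0.003 m and angle between pin's own z axis and vertical below 0.04 rad and linear speed of pin below 0.02 m/s and x of plug in the frame of tray between -0.055 and 0.055 m and y of plug in the frame of tray between -0.055 and 0.055 m and z of plug in the frame of tray below 0.045 m and linear speed of plug below 0.05 m/s); the robot touches nothing.
It fails at once if the pin is dropped into the bore (faster than 0.5 m/s with its foot inside) (z of pin in the frame of bore_mouth below -0.002 m and horizontal distance between pin and bore_mouth below 0.02 m and linear speed of pin above 0.5 m/s).
It fails at once if the slim pin is lifted, moved by more than 20 mm or knocked over (distance of slim_pin from where it was at the start of the episode above 0.02 m or angle between slim_pin's own z axis and vertical above 0.4 rad).
It fails at once if the wrench, the can or the bearing is shifted by more than 30 mm or the can knocked over (distance of any of wrench, oil_can, bearing from where it was at the start of the episode above 0.03 m or angle between oil_can's own z axis and vertical above 0.5 rad).
It also fails if it takes over 61 s, if anything falls off the work surface, if the arm or the gripper's body presses on something with over 40 N, if the wrist force passes 120 N, or if a joint passes its speed limit or range.

## Working session

There is one attempt and no reset: what is moved stays moved. The work goes in short steps, Python scripts to look and compute and a shell command to move; the robot and the scene stay as the last step left them, time stands still between calls to the robot, and variables do not carry over. Pictures are saved under pics/ and viewed, and the job is handed in when it is done.

```bash
ls; mkdir -p pics; cat > h.py <<'E'
import numpy as np,cv2
from rig import r,cams,search_frame
def snap(n,tag):
    p=cams.get_image(n); cv2.imwrite(f'pics/{tag}.png',p['image'][:,:,::-1]); return p
def w(p,c):
    return (p['cam_to_world']@np.r_[c,1])[:3]
def proj(p,X):
    T=np.linalg.inv(p['cam_to_world']); c=(T@np.r_[X,1])[:3]; v=p['camera_matrix']@np.array([c[0],-c[1],-c[2]]); return v[:2]/v[2]
def ray(p,uv,z):
    K=p['camera_matrix']; d=np.linalg.inv(K)@np.r_[uv,1]; d=np.array([d[0],-d[1],-d[2]])
    d=p['cam_to_world'][:3,:3]@d; o=p['cam_to_world'][:3,3]; return o+d*(z-o[2])/d[2]
E
python3 - <<'E'
from h import *
for n in ['top','scene']:
    p=snap(n,n+'0'); print(n,p.keys(),p['cam_to_world'][:3,3].round(),p['camera_matrix'].round(1).tolist())
    for l in ['carrier','plug','tray','rack','pin','slim_pin','wrench','oil_can','bearing']:
        print(l,[(round(d['score'],2),w(p,d['location']).round(0).tolist(),proj(p,w(p,d['location'])).round().tolist()) for d in search_frame(p,l)][:4])
s=r.observe();print(s)
E
```

```text
pics
top dict_keys(['image', 'camera_matrix', 'cam_to_world', 'shot']) [ 439.   84. 1114.] [[389.7, 0.0, 254.7], [0.0, 389.7, 192.1], [0.0, 0.0, 1.0]]
carrier [(0.63, [539.0, -36.0, 11.0], [289.0, 224.0])]
plug [(0.56, [548.0, -45.0, 101.0], [296.0, 218.0])]
tray [(0.7, [516.0, -251.0, 0.0], [363.0, 234.0])]
rack [(0.69, [498.0, 308.0, 36.0], [165.0, 236.0])]
pin [(0.8, [643.0, 290.0, 110.0], [169.0, 179.0]), (0.57, [581.0, 449.0, 97.0], [108.0, 202.0]), (0.54, [547.0, 313.0, 125.0], [156.0, 215.0])]
slim_pin [(0.52, [453.0, 312.0, 112.0], [156.0, 252.0])]
wrench [(0.97, [736.0, -40.0, 4.0], [290.0, 157.0])]
oil_can [(0.91, [746.0, 215.0, 114.0], [199.0, 141.0])]
bearing [(0.82, [768.0, -226.0, 20.0], [354.0, 147.0]), (0.32, [549.0, -45.0, 98.0], [296.0, 217.0])]
scene dict_keys(['image', 'camera_matrix', 'cam_to_world', 'shot']) [1055. -284. 1048.] [[446.0, 0.0, 252.0], [0.0, 446.0, 190.4], [0.0, 0.0, 1.0]]
carrier [(0.57, [578.0, -62.0, 9.0], [206.0, 224.0]), (0.32, [563.0, -50.0, 100.0], [203.0, 201.0])]
plug [(0.54, [560.0, -49.0, 100.0], [203.0, 200.0])]
tray [(0.84, [512.0, -24
[... 546 characters left out ...]
, -232.0, 22.0], [196.0, 323.0])]
{'clock': 1.0, 'joints': array([-1.26964485e+00,  2.99903100e-01,  1.52092779e+00, -1.18156865e-05,
        1.32068692e+00, -6.65975922e-02]), 'joint_vel': array([-0.00104889,  0.00118677, -0.00022421, -0.00117595, -0.00255026,
       -0.00042761]), 'effort': array([-2.29241778e-03, -5.43362260e+01, -3.61986744e+01, -1.40143075e-04,
        6.28329290e-04, -6.57658035e-06]), 'tool_pos': array([ 197.7361443 , -513.24898394,  231.30945881]), 'orientation': array([ 3.08855851e+00,  5.74399976e-01, -4.10367741e-06]), 'force': array([ 0.86806045, -0.20752442, -0.24625402]), 'moment': array([-0.05918917,  0.01446729, -0.03203954]), 'grip_width': 85.27009666195289}
```

```bash
python3 - <<'E'
import cv2
a=cv2.imread('pics/top0.png');b=cv2.imread('pics/scene0.png')
cv2.imwrite('pics/top0c.png',cv2.resize(a[130:290,70:270],None,fx=4,fy=4,interpolation=cv2.INTER_CUBIC)[:600])
cv2.imwrite('pics/top0d.png',cv2.resize(a[170:270,240:400],None,fx=5,fy=5,interpolation=cv2.INTER_CUBIC))
E
```

```text
(no output)
```

View pics/top0.png

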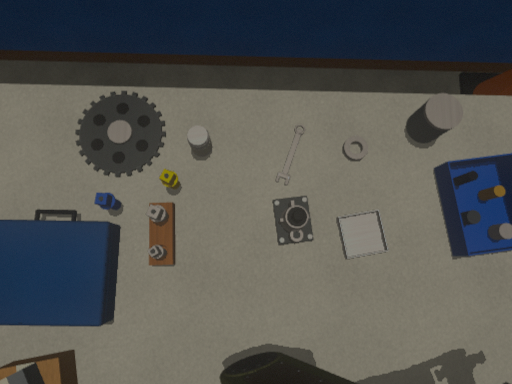

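View pics/scene0.png

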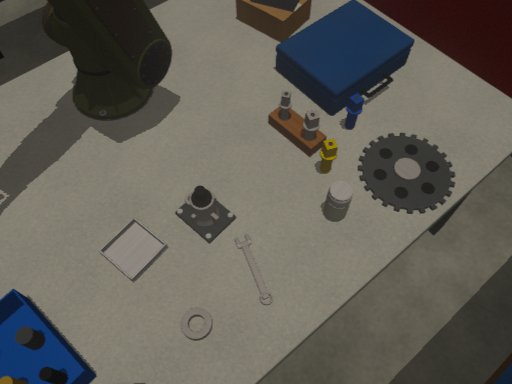

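View pics/top0c.png

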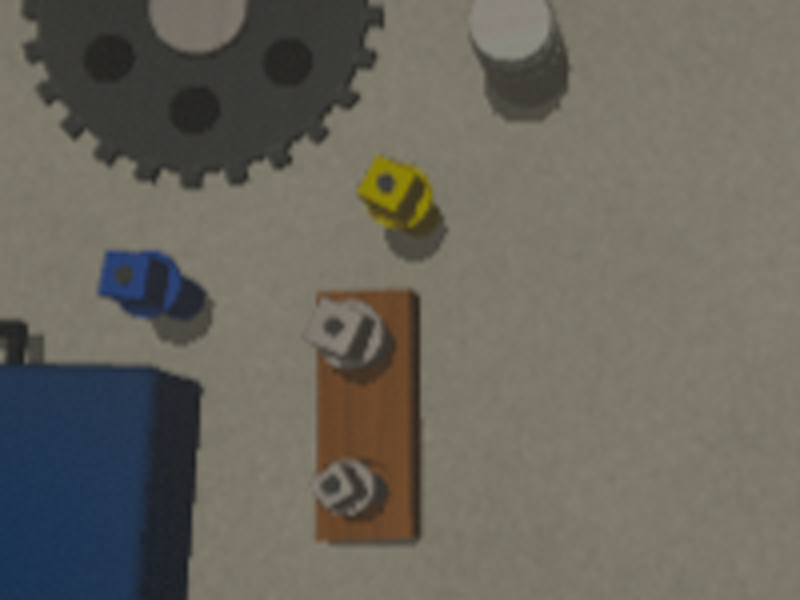

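View pics/top0d.png

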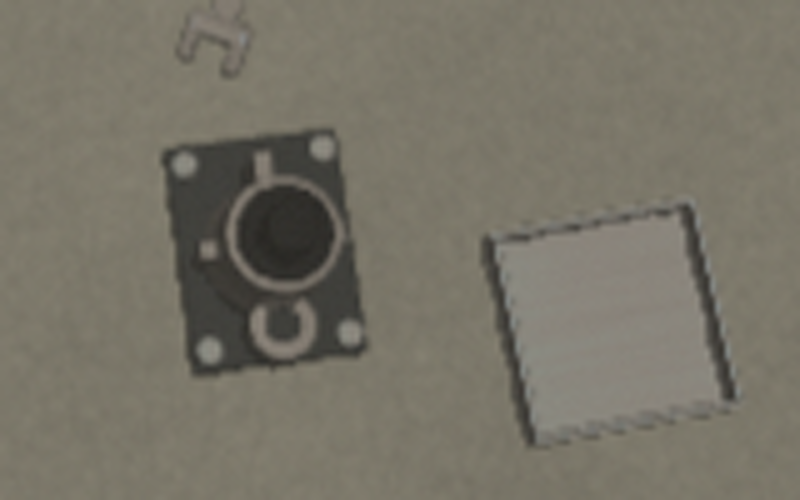

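```bash
python3 - <<'E'
import cv2,numpy as np
a=cv2.imread('pics/top0.png')
c=cv2.resize(a[198:238,140:180],None,fx=14,fy=14,interpolation=cv2.INTER_CUBIC);c=cv2.convertScaleAbs(c,alpha=1.6,beta=-40)
b=cv2.imread('pics/scene0.png');d=cv2.resize(b[85:165,260:370],None,fx=7,fy=7,interpolation=cv2.INTER_CUBIC);d=cv2.convertScaleAbs(d,alpha=1.6,beta=-30)
cv2.imwrite('pics/c1.png',c);cv2.imwrite('pics/c2.png',d)
E
```

```text
(no output)
```

View pics/c1.png

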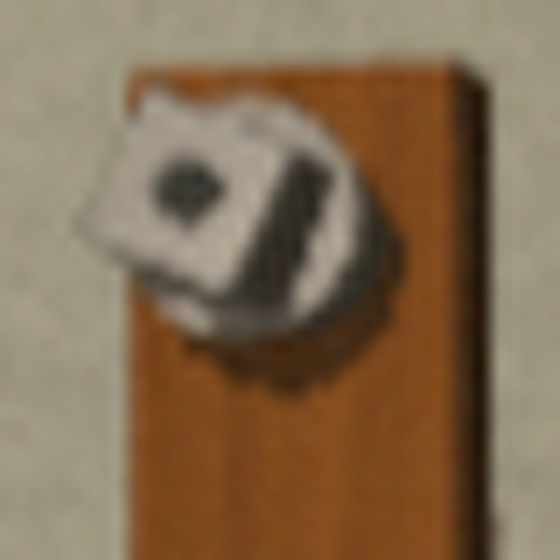

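View pics/c2.png

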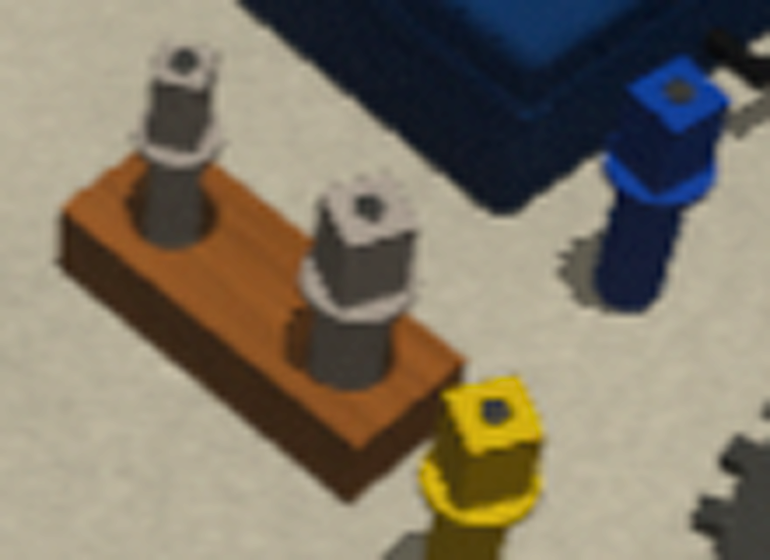

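```bash
python3 - <<'E'
from h import *
import pickle
from scipy.optimize import minimize
for n in ['top','scene']:
    p=cams.get_image(n); g=cv2.cvtColor(p['image'],cv2.COLOR_RGB2GRAY).astype(np.float32)
    # model ring: bright between r=26 (z=101 occluder) and 31 at z=95; rectify plane
    def rect(z,cx,cy,R=60,s=2):
        k=int(2*R*s); out=np.zeros((k,k,2),np.float32)
        q=[[cx-R,cy-R,z],[cx+R,cy-R,z],[cx+R,cy+R,z],[cx-R,cy+R,z]]
        uv=np.float32([proj(p,np.array(v,float)) for v in q])
        H=cv2.getPerspectiveTransform(uv,np.float32([[0,0],[k,0],[k,k],[0,k]]))
        return cv2.warpPerspective(g,H,(k,k),flags=cv2.INTER_CUBIC)
    im=rect(95,548,-46); cv2.imwrite(f'pics/rect_{n}.png',cv2.resize(np.clip(im*1.6,0,255).astype(np.uint8),None,fx=2,fy=2))
    def cost(v):
        t=np.linspace(0,2*np.pi,180,endpoint=False)
        f=lambda rr:cv2.remap(im,np.float32([(v[0]+60+rr*np.cos(t))*2]),np.float32([(v[1]+60+rr*np.sin(t))*2]),1).mean()
        return -(f(29.3)+f(30)-f(32.5)-f(33.5))
    best=min(((cost((a,b)),a,b) for a in np.arange(-14,14,1.) for b in np.arange(-14,14,1.)))
    o=minimize(cost,best[1:],method='Nelder-Mead'); print(n,o.x+[548,-46],o.fun)
    for uv in ([153.2,211.6],):
        if n=='top': print('pinhead',ray(p,uv,129))
p=cams.get_image('top')
for uv in ([97.2,47],[137.5,41],[147,80],[106.5,89]): # tray crop corners/?? 
    print(ray(p,np.array(uv)+[240,170],24))
E
```

```text
top [552.92781591 -46.69082103] -75.9707260131836
pinhead [553.70011479 320.79839159 129.        ]
scene [551.48951693 -46.81184607] -27.782470703125
[ 560.62746986 -170.94912305   24.        ]
[ 579.90211639 -286.07140926   24.        ]
[ 470.8898598  -308.68955899   24.        ]
[ 444.24149279 -194.58493953   24.        ]
```

```bash
cd pics; python3 -c "
import cv2,numpy as np
cv2.imwrite('rr.png',np.hstack([cv2.imread('rect_top.png',0)[:480,:480],cv2.imread('rect_scene.png',0)])[:, :960][:, ::1][::2,::2])"
```

```text
(no output)
```

View pics/rr.png

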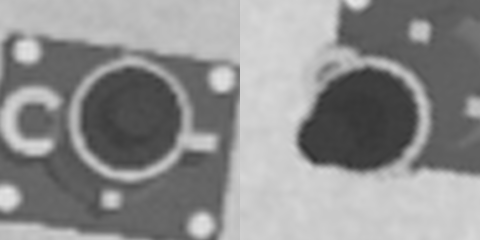

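```bash
python3 -m handwheel '[35.4,46.6,-1,47,1, 35.4,46.6,-1,47,1, 35.4,46.6,-1,47,1, 35.4,46.6,-1,47,1, 35.4,46.6,-1,47,1, 35.4,46.6,-1,47,1, 35.4,46.6,-1,47,1, 35.4,46.6,-1,47,1, 35.4,46.6,-1,47,1, 35.4,46.6,-1,47,1]'
```

```text
clock: 2.15
tool_pos: [501.2, -113.2, 223.0]
orientation: [2.603, 1.758, 0.001]
force: [0.2, -0.3, 0.6]
grip_width: 85.0
```

```bash
python3 -m handwheel '[5.1,6.6,-4,0,0.9, 5.1,6.6,-6,0,0.8, 5.1,6.6,-9,0,0.8, 5.1,6.6,-11.7,0,0.8, 5.1,6.6,-11.7,0,0.8, 5.1,6.6,-11.7,0,0.8]'; python3 - <<'E'
from h import *
print(r.observe()['tool_pos'])
for n in ['top','scene']:
    p=snap(n,n+'1')
a=cv2.imread('pics/top1.png')[170:270,240:350];b=cv2.imread('pics/scene1.png')[150:250,150:260]
cv2.imwrite('pics/m1.png',cv2.resize(np.hstack([a,b]),None,fx=3.6,fy=3.6,interpolation=2))
E
```

```text
clock: 2.75
tool_pos: [552.4, -47.3, 106.8]
orientation: [2.603, 1.758, 0.001]
force: [0.5, 0.4, 1.3]
grip_width: 68.5
[552.38706233 -47.32897819 106.75419046]
```

View pics/m1.png

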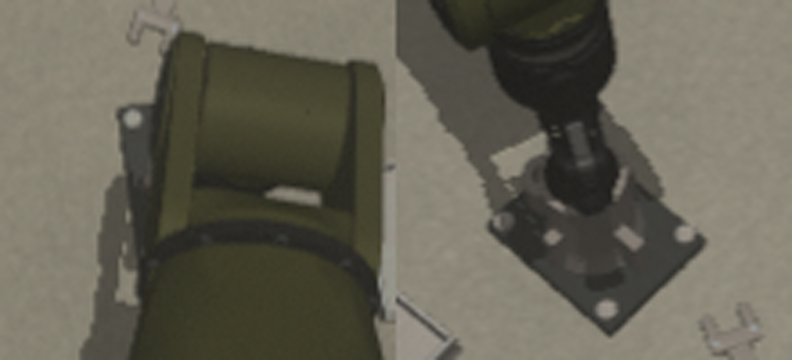

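Only the scene camera sees the hand. It shows the fingers straddling the black knob over the boss, at about (580,170) in the mosaic. I'll close the jaws and lift.

```bash
python3 -m handwheel '[0,0,0,0,0, 0,0,0,0,0, 0,0,0,0,0, 0,0,0,0,0, 0,0,0,0,0, 0,0,0,0,0]'; python3 -m handwheel '[0,0,2,0,0, 0,0,6,0,0, 0,0,8,0,0, 0,0,8,0,0]'
```

```text
clock: 3.45
tool_pos: [553.3, -47.7, 109.0]
orientation: [2.601, 1.756, 0.005]
force: [-1.0, -0.8, 8.4]
grip_width: 26.2
clock: 3.85
tool_pos: [554.4, -47.9, 192.2]
orientation: [2.598, 1.754, 0.011]
force: [0.1, -0.7, -1.4]
grip_width: 25.8
```

```bash
python3 -m handwheel '[-1,-5,0,0,0, -2,-10,0,0,0, -3,-15,0,0,0, -4,-19.3,0,0,0, -4,-19.3,-4,0,0, -4,-19.3,-8,0,0, -4,-19.3,-11,0,0, -4,-19.3,-11,0,0]'; python3 - <<'E'
from h import *
p=snap('scene','s2');q=snap('top','t2')
for l in ['plug','tray']:print(l,[(d['score'],w(p,d['location']).round(0)) for d in search_frame(p,l)][:2])
a=cv2.imread('pics/s2.png')[170:290,70:220]
b=cv2.imread('pics/t2.png')[170:290,250:400]
cv2.imwrite('pics/m2.png',cv2.resize(np.hstack([a,b]),None,fx=2.6,fy=2.6,interpolation=2))
E
```

```text
clock: 4.65
tool_pos: [512.0, -239.8, 77.4]
orientation: [-2.604, -1.757, -0.005]
force: [-0.1, 0.3, -0.9]
grip_width: 26.5
plug [(0.46, array([ 525., -226.,   71.])), (0.2, array([572., -56.,  22.]))]
tray [(0.74, array([ 523., -255.,    9.]))]
```

View pics/m2.png

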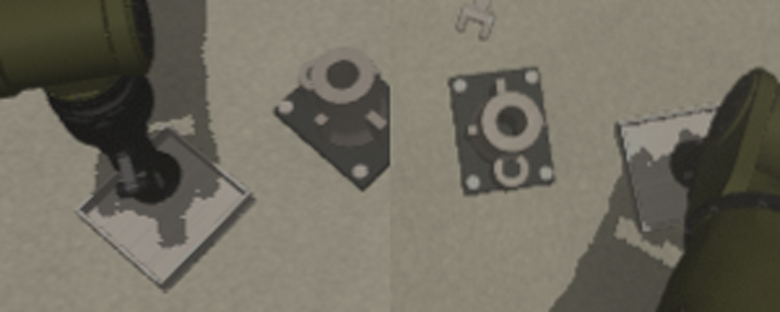

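```bash
python3 -m handwheel '[0,-0.3,-2,0,0, 0,-0.3,-3.8,0,0, 0,-0.3,-4.3,0,0, 0,-0.3,-4.7,0,0, 0,-0.3,-4.7,0,0]'
```

```text
clock: 5.35
tool_pos: [515.5, -244.3, 37.7]
orientation: [2.595, 1.752, 0.014]
force: [-0.7, 0.1, -0.6]
grip_width: 26.1
```

```bash
python3 -m handwheel '[-0.2,0.1,-0.3,0,0, -0.2,0.1,-0.5,0,0, -0.2,0.1,-0.5,0,0]'
```

```text
clock: 5.65
tool_pos: [513.5, -243.3, 32.8]
orientation: [2.595, 1.752, 0.014]
force: [-1.0, 0.1, -0.4]
grip_width: 26.5
```

```bash
python3 -m handwheel '[0,0,-0.2,0,0, 0,0,-0.4,0,0, 0,0,-0.5,0,0, 0,0,-0.5,0,0]'
```

```text
clock: 6.05
tool_pos: [513.9, -243.5, 29.9]
orientation: [2.594, 1.752, 0.015]
force: [-9.5, 5.0, 25.7]
grip_width: 26.1
```

Contact with the tray floor reads 26 N, so I'll open the jaws gently and retreat.

```bash
python3 -m handwheel '[0,0,0.1,0,0.2, 0,0,0.1,0,0.5, 0,0,0.1,0,0.7, 0,0,0.1,0,0.7, 0,0,0.1,0,0.7]'; python3 -m handwheel '[0,0,4,0,0.7, 0,0,8,0,0.7, 0,0,13,0,0.7, 0,0,17,0,0.7, -2,4,18,0,0.7, -4,9,18,0,0.7]'; python3 - <<'E'
from h import *
print(r.observe()['tool_pos'])
p=snap('scene','s3');q=snap('top','t3')
for l in ['plug']:print(l,[[(d['score'],w(x,d['location']).round(0)) for d in search_frame(x,l)][:2] for x in (p,q)])
a=cv2.imread('pics/s3.png')[170:290,70:220]
b=cv2.imread('pics/t3.png')[170:290,250:400]
cv2.imwrite('pics/m3.png',cv2.resize(np.hstack([a,b]),None,fx=2.6,fy=2.6,interpolation=2))
E
```

```text
clock: 6.55
tool_pos: [513.8, -243.5, 30.6]
orientation: [2.594, 1.752, 0.014]
force: [0.2, 0.2, -0.5]
grip_width: 59.6
clock: 7.15
tool_pos: [475.1, -157.0, 212.2]
orientation: [2.594, 1.748, 0.017]
force: [0.7, 0.5, -0.9]
grip_width: 59.6
[ 475.12357951 -157.04075329  212.19615031]
plug [[(0.7, array([ 525., -241.,   22.]))], [(0.45, array([ 550., -203.,    2.]))]]
```

View pics/m3.png

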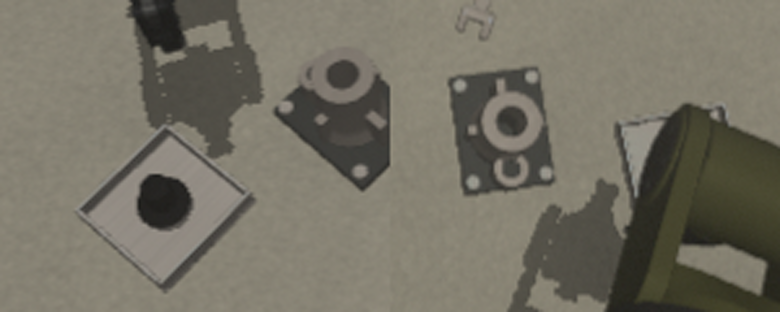

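```bash
cat > fit.py <<'E'
from h import *
from scipy.optimize import minimize
def rectz(p,z,cx,cy,R=60,s=4):
    g=cv2.cvtColor(p['image'],cv2.COLOR_RGB2GRAY).astype(np.float32)
    k=int(2*R*s); q=[[cx-R,cy-R,z],[cx+R,cy-R,z],[cx+R,cy+R,z],[cx-R,cy+R,z]]
    uv=np.float32([proj(p,np.array(v,float)) for v in q])
    H=cv2.getPerspectiveTransform(uv,np.float32([[0,0],[k,0],[k,k],[0,k]])); return cv2.warpPerspective(g,H,(k,k),flags=cv2.INTER_CUBIC)
def circ(p,z,cx,cy,rad,sign,d=2.0,R=60,s=4):
    im=rectz(p,z,cx,cy,R,s); t=np.linspace(0,2*np.pi,240,endpoint=False)
    def cost(v):
        f=lambda rr:cv2.remap(im,np.float32([(v[0]+R+rr*np.cos(t))*s]),np.float32([(v[1]+R+rr*np.sin(t))*s]),1).mean()
        return -sign*(f(rad-d)+f(rad-d/2)-f(rad+d/2)-f(rad+d))
    b=min((cost((a,c)),a,c) for a in np.arange(-10,10.1,1) for c in np.arange(-10,10.1,1))
    o=minimize(cost,b[1:],method='Nelder-Mead'); return o.x+[cx,cy],-o.fun
E
python3 - <<'E'
from fit import *
for n in ['top','scene']:
    p=cams.get_image(n)
    print(n,'boss',circ(p,95,552,-47,31,1),'bore',circ(p,95,552,-47,15.6,-1))
    im=rectz(p,95,552,-47,40,6);cv2.imwrite(f'pics/r_{n}.png',np.clip(im*1.5,0,255))
cv2.imwrite('pics/rr2.png',cv2.resize(np.hstack([cv2.imread('pics/r_top.png'),cv2.imread('pics/r_scene.png')]),None,fx=.8,fy=.8))
E
```

```text
top boss (array([552.80992527, -46.48682785]), np.float64(81.25192260742188)) bore (array([552.72260777, -46.40233891]), np.float64(98.18106079101562))
scene boss (array([552.000125, -46.999625]), np.float64(32.097557067871094)) bore (array([552.37111032, -47.06619327]), np.float64(81.5372085571289))[ WARN:0@1.923] global loadsave.cpp:1063 imwrite_ Unsupported depth image for selected encoder is fallbacked to CV_8U.
```

View pics/rr2.png

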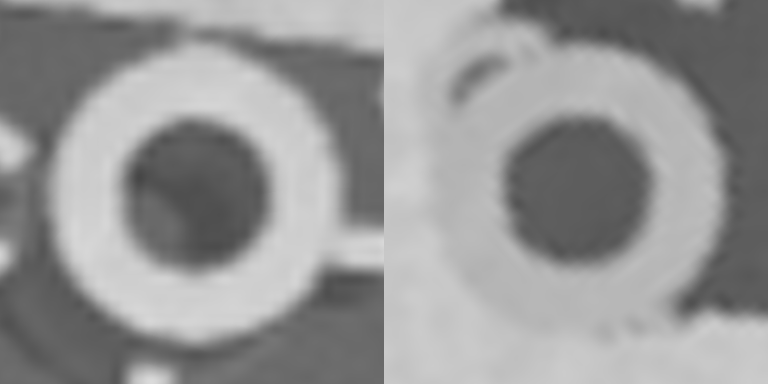

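```bash
python3 - <<'E'
from fit import *
from scipy.optimize import differential_evolution
for n,uv in [('top',[153.2,211.6]),('scene',[312.9,114.6])]:
    p=cams.get_image(n); c=ray(p,uv,129); print(n,'dot',c.round(1))
    R,s=40,4; im=rectz(p,129,553,320,R,s)
    t=np.linspace(-.85,.85,20)
    def f(v,h):
        c,sn=np.cos(v[2]),np.sin(v[2]); pts=np.concatenate([np.c_[t*h,0*t+h],np.c_[t*h,0*t-h],np.c_[0*t+h,t*h],np.c_[0*t-h,t*h]])
        x=v[0]+c*pts[:,0]-sn*pts[:,1]; y=v[1]+sn*pts[:,0]+c*pts[:,1]
        return cv2.remap(im,np.float32([(x+R)*s]),np.float32([(y+R)*s]),1)[0]
    def cost(v): return -np.minimum(f(v,13.5)-f(v,16.5),35).mean()
    o=differential_evolution(cost,[(-10,10),(-10,10),(-np.pi/4,np.pi/4)],seed=0,maxiter=200); print(o.x[:2]+[553,320],np.degrees(o.x[2]),o.fun)
    v=np.clip(im*1.5,0,255).astype(np.uint8); v=cv2.cvtColor(v,cv2.COLOR_GRAY2BGR)
    bx=cv2.boxPoints(((o.x[0]+R)*s,(o.x[1]+R)*s) and (((o.x[0]+R)*s,(o.x[1]+R)*s),(30*s,30*s),np.degrees(o.x[2])))
    cv2.polylines(v,[bx.astype(int)],True,(0,0,255),1); cv2.imwrite(f'pics/h_{n}.png',v)
cv2.imwrite('pics/hh.png',np.hstack([cv2.imread('pics/h_top.png'),cv2.imread('pics/h_scene.png')]))
E
```

```text
top dot [553.7 320.8 129. ]
[554.91767251 320.42232464] -20.901593870485335 -20.25188636779785
scene dot [556.2 321.4 129. ]
[555.56973612 321.71080645] -19.72427545694578 -11.744466781616211
```

View pics/hh.png

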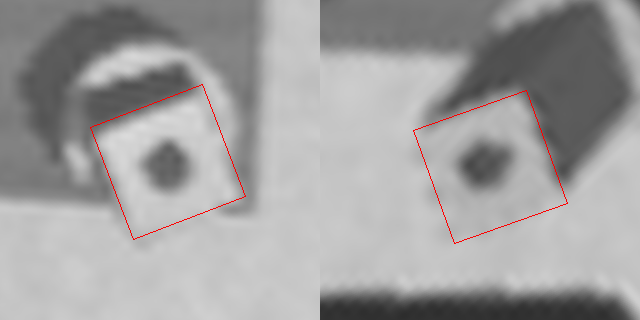

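```bash
python3 -m handwheel '[8,47.8,0,1.5,0.8, 8,47.8,0,1.5,0.8, 8,47.8,0,1.5,0.8, 8,47.8,0,1.5,0.8, 8,47.8,0,1.5,0.8, 8,47.8,0,1.5,0.8, 8,47.8,0,1.5,0.8, 8,47.8,0,1.5,0.8, 8,47.8,0,1.5,0.8, 8,47.8,0,1.5,0.8]'; python3 - <<'E'
from h import *
s=r.observe();d=np.array([555.2,321.1,97])-s['tool_pos'];print(d,-90+2*np.degrees(np.arctan2(s['orientation'][1],s['orientation'][0])))
E
```

```text
clock: 8.55
tool_pos: [555.8, 322.8, 209.4]
orientation: [2.572, 1.786, 0.013]
force: [0.2, -0.6, 0.0]
grip_width: 68.6
[  -0.64311474   -1.67096333 -112.35501382] -20.443717751279763
```

```bash
python3 -m handwheel '[-0.05,-0.15,-4,0,0.8, -0.05,-0.15,-6.5,0,0.8, -0.05,-0.15,-6.5,0,0.8]'; python3 - <<'E'
from h import *
s=r.observe();print(s['tool_pos'])
p=snap('scene','s4');snap('top','t4')
a=cv2.imread('pics/s4.png')[60:180,240:390]
b=cv2.imread('pics/t4.png')[160:280,90:240]
cv2.imwrite('pics/m4.png',cv2.resize(np.hstack([a,b]),None,fx=2.6,fy=2.6,interpolation=2))
E
```

```text
clock: 8.85
tool_pos: [554.4, 320.3, 139.8]
orientation: [2.573, 1.786, 0.002]
force: [0.5, 0.2, 0.1]
grip_width: 68.4
[554.37769545 320.25573674 139.8081518 ]
```

View pics/m4.png

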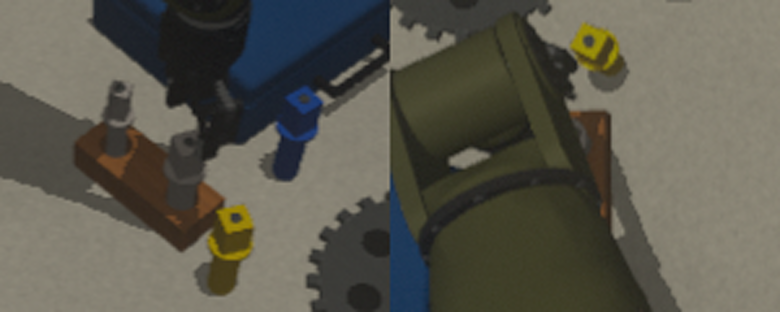

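```bash
python3 -m handwheel '[0.1,0.1,-2,0,0.8, 0.1,0.1,-4.2,0,0.8, 0.1,0.1,-4.3,0,0.8, 0.1,0.1,-4.3,0,0.8]'; python3 - <<'E'
from h import *
s=r.observe();print(s['tool_pos'])
p=snap('scene','s5')
a=cv2.imread('pics/s5.png')[80:160,260:360]
cv2.imwrite('pics/m5.png',cv2.resize(a,None,fx=6,fy=6,interpolation=2))
E
```

```text
clock: 9.35
tool_pos: [557.8, 321.9, 103.5]
orientation: [2.573, 1.784, 0.016]
force: [0.4, 0.1, -0.3]
grip_width: 68.3
[557.75237736 321.89303773 103.5103982 ]
```

View pics/m5.png

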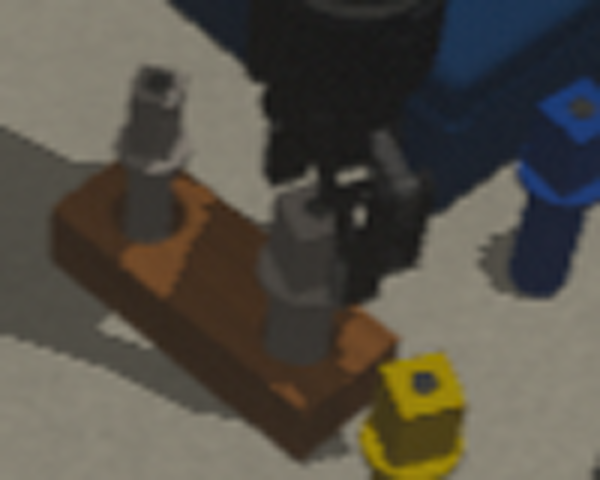

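```bash
python3 - <<'E'
from h import *
p=cams.get_image('scene');s=r.observe();t=s['tool_pos'];print(t,s['orientation'])
j=np.array([np.cos(np.radians(-20.5)),np.sin(np.radians(-20.5)),0])
for k in (-40,0,40): print(k,[((proj(p,t+k*j+[0,0,h])-[260,80])*6).round() for h in (0,13,50)])
for z in(129,89): print('head',(proj(p,np.array([555.2,321.1,z]))-[260,80])*6)
E
```

```text
[557.86751496 322.1304777  103.94543261] [2.57267376 1.78443348 0.01734746]
-40 [array([281., 181.]), array([284., 162.]), array([291., 106.])]
0 [array([315., 245.]), array([318., 227.]), array([327., 171.])]
40 [array([351., 312.]), array([355., 294.]), array([364., 239.])]
head [315.38235899 206.53008137]
head [306.35985141 264.01531774]
```

```bash
python3 -m handwheel '[-0.2,-0.1,-0.3,0,0.8, -0.25,-0.1,-0.7,0,0.8, -0.25,-0.1,-0.7,0,0.8]'
```

```text
clock: 9.75
tool_pos: [555.1, 321.1, 96.7]
orientation: [2.573, 1.785, 0.017]
force: [0.4, -0.1, 0.0]
grip_width: 68.2
```

```bash
python3 -m handwheel '[0,0,0,0,0, 0,0,0,0,0, 0,0,0,0,0, 0,0,0,0,0, 0,0,0,0,0, 0,0,0,0,0]'
```

```text
clock: 10.35
tool_pos: [555.2, 321.2, 97.0]
orientation: [2.573, 1.785, 0.017]
force: [-1.3, 0.0, 3.8]
grip_width: 29.1
```

```bash
python3 -m handwheel '[-0.1,-0.28,0,0,0, -0.21,-0.56,0,0,0, -0.32,-0.84,0,0,0, -0.32,-0.84,0,0,0]'
```

```text
clock: 10.75
tool_pos: [552.0, 313.4, 97.4]
orientation: [2.574, 1.785, 0.021]
force: [0.2, 8.2, 1.6]
grip_width: 29.2
```

```bash
python3 -m handwheel '[-0.1,-0.28,0,0,0, -0.21,-0.56,0,0,0, -0.21,-0.56,0,0,0]'
```

```text
clock: 11.05
tool_pos: [549.9, 308.4, 97.6]
orientation: [2.574, 1.786, 0.024]
force: [1.6, 7.0, -0.2]
grip_width: 29.5
```

```bash
python3 -m handwheel '[-0.1,-0.28,0,0,0, -0.21,-0.56,0,0,0, -0.21,-0.56,0,0,0]'
```

```text
clock: 11.35
tool_pos: [547.9, 303.2, 97.6]
orientation: [2.575, 1.786, 0.026]
force: [1.7, 7.1, -1.7]
grip_width: 29.5
```

```bash
python3 -m handwheel '[-0.1,-0.28,0,0,0, -0.14,-0.38,0,0,0, -0.14,-0.38,0,0,0]'; python3 - <<'E'
from h import *
p=snap('scene','s6')
a=cv2.imread('pics/s6.png')[80:160,260:360]
cv2.imwrite('pics/m6.png',cv2.resize(a,None,fx=6,fy=6,interpolation=2))
E
```

```text
clock: 11.65
tool_pos: [546.6, 299.7, 97.5]
orientation: [2.576, 1.786, 0.029]
force: [2.4, 6.0, -2.0]
grip_width: 29.3
```

View pics/m6.png

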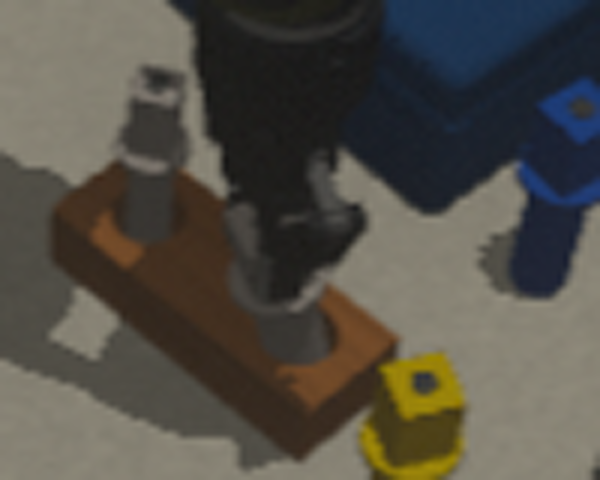

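```bash
python3 -m handwheel '[-0.07,-0.19,0,0,0, -0.1,-0.28,0,0,0, -0.1,-0.28,0,0,0]'
```

```text
clock: 12.0
tool_pos: [545.6, 297.4, 97.3]
orientation: [2.576, 1.787, 0.031]
force: [2.5, 6.9, -3.6]
grip_width: 29.2
```

```bash
python3 -m handwheel '[0,0,0.5,0,0, 0,0,1,0,0, 0,0,1.5,0,0, 0,0,2.2,0,0]'
```

```text
clock: 12.4
tool_pos: [545.3, 297.0, 119.1]
orientation: [2.576, 1.787, 0.028]
force: [0.6, -0.3, -5.8]
grip_width: 28.9
```

```bash
python3 -m handwheel '[0,0,1.5,0,0, 0,0,3,0,0, 0,0,6,0,0, 0,0,9,0,0, 0,0,10.5,0,0, 0,0,10.5,0,0]'; python3 - <<'E'
from h import *
p=snap('scene','s7');snap('top','t7')
a=cv2.imread('pics/s7.png')[50:150,240:370]
b=cv2.imread('pics/t7.png')[170:270,90:220]
cv2.imwrite('pics/m7.png',cv2.resize(np.hstack([a,b]),None,fx=3,fy=3,interpolation=2))
E
```

```text
clock: 13.0
tool_pos: [546.1, 297.3, 227.9]
orientation: [2.575, 1.786, 0.037]
force: [-0.2, 0.1, -6.2]
grip_width: 29.1
```

View pics/m7.png

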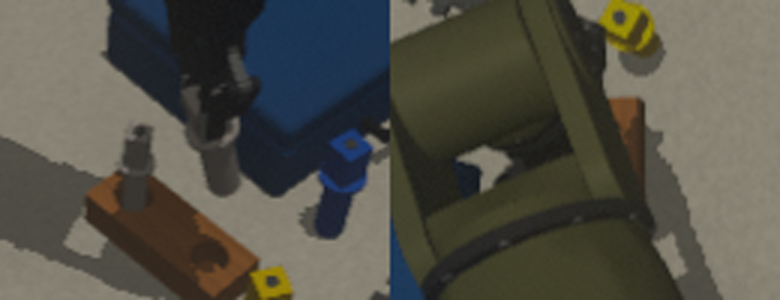

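```bash
python3 -m handwheel '[0,-4,0,0,0, 0,-8,0,0,0, 0,-12,0,0,0, 0,-16,0,0,0, -0.1,-20,0,0,0, -0.2,-24,0,0,0, -0.2,-28,0,0,0, -0.2,-32,0,0,0, -0.2,-36.5,0,0,0, -0.2,-36.5,0,0,0]'; python3 - <<'E'
from h import *
s=r.observe();print(s)
p=snap('scene','s8');snap('top','t8')
a=cv2.imread('pics/s8.png')[120:240,120:270]
b=cv2.imread('pics/t8.png')[160:280,220:370]
cv2.imwrite('pics/m8.png',cv2.resize(np.hstack([a,b]),None,fx=2.6,fy=2.6,interpolation=2))
cv2.imwrite('pics/m8b.png',cv2.resize(a,None,fx=5,fy=5,interpolation=2))
E
```

```text
clock: 14.1
tool_pos: [542.4, -72.5, 222.8]
orientation: [2.581, 1.781, 0.025]
force: [0.5, 0.8, -5.1]
grip_width: 29.4
{'clock': 14.1, 'joints': array([-0.20325566,  0.29209763,  1.55117898,  0.00780768,  1.28312447,
        0.15726283]), 'joint_vel': array([ 0.08266417, -0.00579741,  0.01268301,  0.02625418,  0.00346873,
        0.07609962]), 'effort': array([ -4.18264568, -56.66803122, -38.95751953,  -0.24675795,
        -0.10009117,  -1.29499175]), 'tool_pos': array([542.37835711, -72.54457283, 222.84413569]), 'orientation': array([2.58078704, 1.78103553, 0.02495841]), 'force': array([ 0.51960116,  0.81417688, -5.12179899]), 'moment': array([0.05520456, 0.02869157, 0.02647752]), 'grip_width': 29.426476130331196}
```

View pics/m8.png

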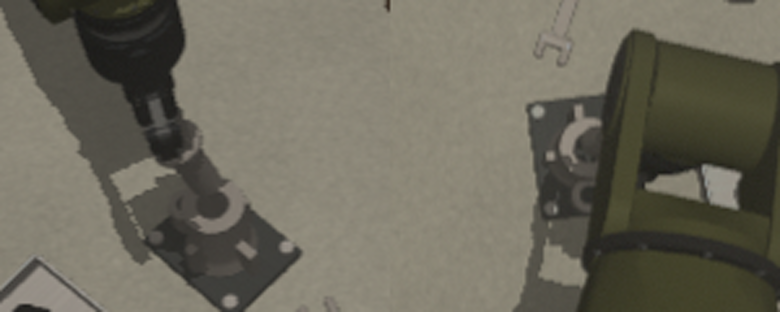

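View pics/m8b.png

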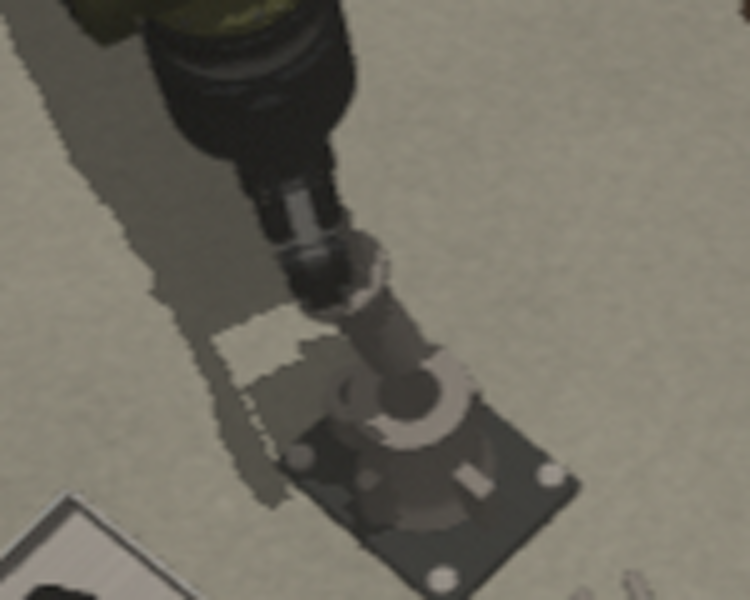

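```bash
cat > model.py <<'E'
from h import *
from scipy.spatial.transform import Rotation as Ro
def pinpose(s,th,hg=108,sgn=-1):
    R=Ro.from_rotvec(s['orientation']).as_matrix(); g=s['tool_pos']-19*R[:,2]
    j=R[:,1]*(1 if R[0,1]>0 else -1)   # jaw axis toward +x
    up=-R[:,2]; u=np.cross(up,j)       # up x jaw : +y-ish
    ax=up*np.cos(th)+sgn*u*np.sin(th)
    return g-hg*ax,ax,j,g
def circle(c,ax,j,r,n=48):
    k=np.cross(ax,j);t=np.linspace(0,2*np.pi,n); return c+r*(np.outer(np.cos(t),j)+np.outer(np.sin(t),k))
def overlay(p,s,th,org,size,f,hg=108):
    im=p['image'][org[1]:org[1]+size[1],org[0]:org[0]+size[0],::-1]; im=cv2.convertScaleAbs(cv2.resize(im,None,fx=f,fy=f,interpolation=2),alpha=1.7,beta=-20)
    o,ax,j,g=pinpose(s,th,hg)
    for h,rr,col in [(0,13.5,(0,0,255)),(4,15,(0,128,255)),(75,23,(0,255,0)),(81,23,(0,255,0))]:
        uv=np.array([proj(p,X) for X in circle(o+h*ax,ax,j,rr)]); cv2.polylines(im,[((uv-org+.5)*f).astype(int)],True,col,1)
    cv2.putText(im,'%.0f'%np.degrees(th),(5,20),0,.7,(255,255,255),1)
    return im
E
python3 - <<'E'
from model import *
p=cams.get_image('scene');s=r.observe();print(s['tool_pos'],s['orientation'])
cv2.imwrite('pics/m9.png',np.hstack([overlay(p,s,np.radians(a),(170,155),(52,60),5) for a in (10,14,18)]))
for a in (10,14,18):print(a,[x.round(3) for x in pinpose(s,np.radians(a))])
E
```

```text
[542.75205383 -67.99363482 223.19272791] [2.57799891 1.78658216 0.02680434]
10 [array([550.807, -49.938, 136.058]), array([-0.078, -0.168,  0.983]), array([ 0.936, -0.351,  0.014]), array([542.432, -68.102, 242.19 ])]
14 [array([553.369, -43.043, 137.708]), array([-0.101, -0.232,  0.967]), array([ 0.936, -0.351,  0.014]), array([542.432, -68.102, 242.19 ])]
18 [array([555.878, -36.27 , 139.867]), array([-0.124, -0.295,  0.947]), array([ 0.936, -0.351,  0.014]), array([542.432, -68.102, 242.19 ])]
```

View pics/m9.png

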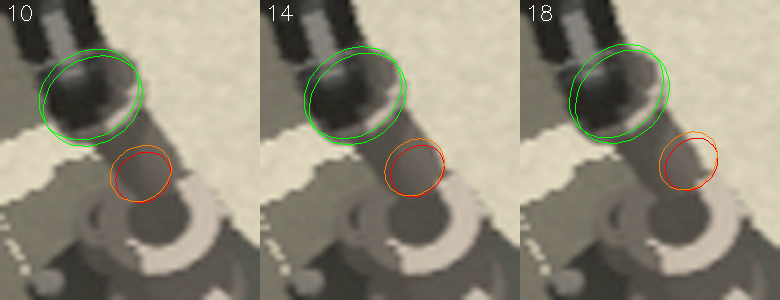

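```bash
python3 - <<'E'
from model import *
p=cams.get_image('scene');s=r.observe()
im=p['image'][160:215,170:225,::-1]
im=cv2.resize(im,None,fx=10,fy=10,interpolation=2).astype(float)
im=np.clip((im-25)*3,0,255).astype(np.uint8)
uv=np.array([proj(p,X) for X in circle(np.array([552.6,-46.7,95.]),np.array([0,0,1.]),np.array([1.,0,0]),15.6)])
cv2.polylines(im,[((uv-[170,160]+.5)*10).astype(int)],True,(255,255,0),1)
cv2.imwrite('pics/m10.png',im); print(s['tool_pos'])
E
```

```text
[542.85930768 -67.47047255 223.40003951]
```

View pics/m10.png

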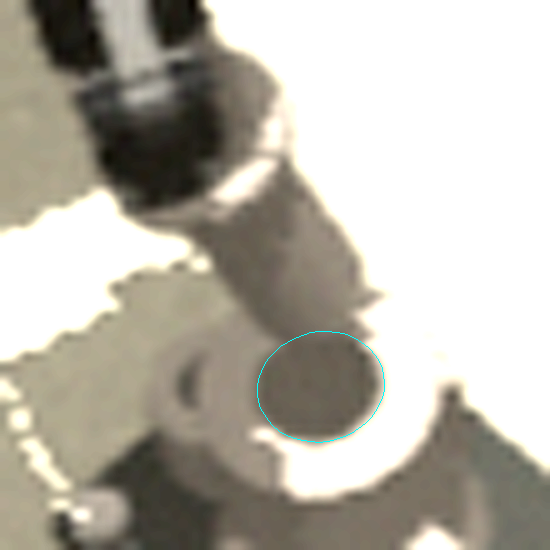

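```bash
python3 -m handwheel '[0.1,0.1,-1,0,0, 0.1,0.1,-2,0,0, 0.1,0.1,-3,0,0, 0.1,0.1,-3.5,0,0, 0.1,0.1,-3.5,0,0, 0.1,0.1,-3.5,0,0]'; cat > st.py <<'E'
from model import *
import sys
s=r.observe(); p=cams.get_image('scene'); s=r.observe()
print(s['tool_pos'].round(1),s['force'].round(1),s['moment'].round(2))
for a in (11.5,): print(a,[x.round(2) for x in pinpose(s,np.radians(a))[:2]])
im=p['image'][155:210,165:220,::-1]
im=np.clip((cv2.resize(im,None,fx=10,fy=10,interpolation=2).astype(float)-25)*2.6,0,255).astype(np.uint8)
o,ax,j,g=pinpose(s,np.radians(11.5))
def dr(c,ax,j,rr,col):
    uv=np.array([proj(p,X) for X in circle(c,ax,j,rr)]); cv2.polylines(im,[((uv-[165,155]+.5)*10).astype(int)],True,col,1)
dr(np.array([552.6,-46.7,95.]),np.array([0,0,1.]),np.array([1.,0,0]),15.6,(255,255,0))
dr(o,ax,j,13.5,(0,0,255));dr(o+75*ax,ax,j,23,(0,255,0))
cv2.imwrite(f'pics/{sys.argv[1]}.png',im)
E
python3 st.py m11
```

```text
clock: 14.9
tool_pos: [544.0, -66.5, 188.5]
orientation: [2.577, 1.788, 0.027]
force: [-0.0, 0.5, -6.2]
grip_width: 29.4
[544.1 -66.5 188.8] [ 0.4 -0.1 -5.6] [-0.05  0.03  0.06]
11.5 [array([553.15, -45.88, 102.21]), array([-0.09, -0.19,  0.98])]
```

View pics/m11.png

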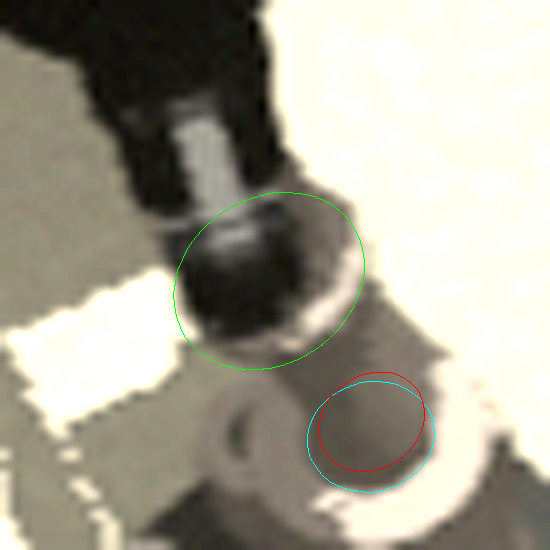

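```bash
python3 -m handwheel '[0,0,-0.3,0,0, 0,0,-0.6,0,0, 0,0,-0.8,0,0, 0,0,-0.8,0,0]'; python3 st.py m12
```

```text
clock: 15.35
tool_pos: [543.9, -66.5, 180.4]
orientation: [2.577, 1.788, 0.027]
force: [0.0, 0.5, -6.7]
grip_width: 29.3
[544.  -66.5 180.6] [-0.2 -0.4 -5.7] [-0.05  0.06  0.03]
11.5 [array([553.06, -45.86,  94.04]), array([-0.09, -0.19,  0.98])]
```

View pics/m12.png

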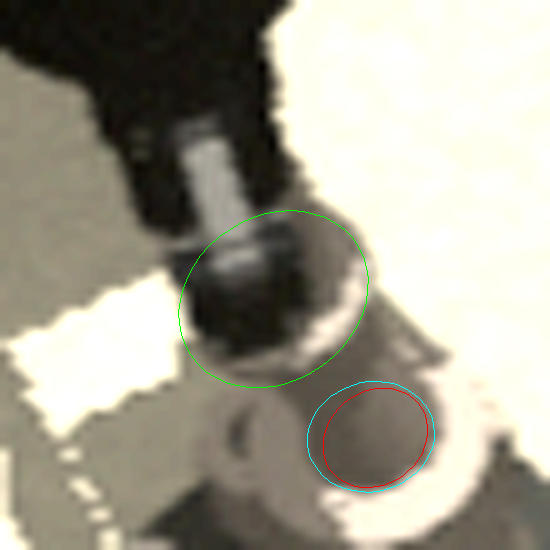

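```bash
python3 -m handwheel '[0,0,-0.15,0,0, 0,0,-0.3,0,0, 0,0,-0.3,0,0, 0,0,-0.3,0,0]'; python3 st.py m13
```

```text
clock: 15.8
tool_pos: [544.4, -66.7, 179.1]
orientation: [2.575, 1.787, 0.03]
force: [-5.5, -0.3, 8.4]
grip_width: 29.0
[544.4 -66.7 179.1] [-4.2 -1.2  8.5] [0.06 0.88 0.13]
11.5 [array([553.63, -46.09,  92.56]), array([-0.09, -0.19,  0.98])]
```

View pics/m13.png

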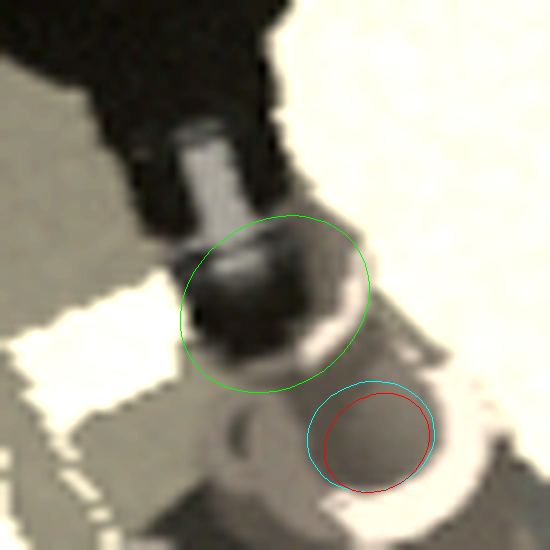

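```bash
python3 -m handwheel '[0,0,0.1,0,0, -0.15,0.0,0.1,0,0, -0.15,0.0,-0.1,0,0, -0.15,0.0,-0.2,0,0, -0.15,0.0,-0.2,0,0]'; python3 st.py m14
```

```text
clock: 16.35
tool_pos: [543.2, -67.1, 178.4]
orientation: [2.574, 1.786, 0.031]
force: [-5.3, -2.5, 9.1]
grip_width: 29.2
[543.2 -67.1 178.4] [-6.1 -3.3 10.2] [-0.24  1.15  0.17]
11.5 [array([552.53, -46.57,  91.8 ]), array([-0.09, -0.19,  0.98])]
```

View pics/m14.png

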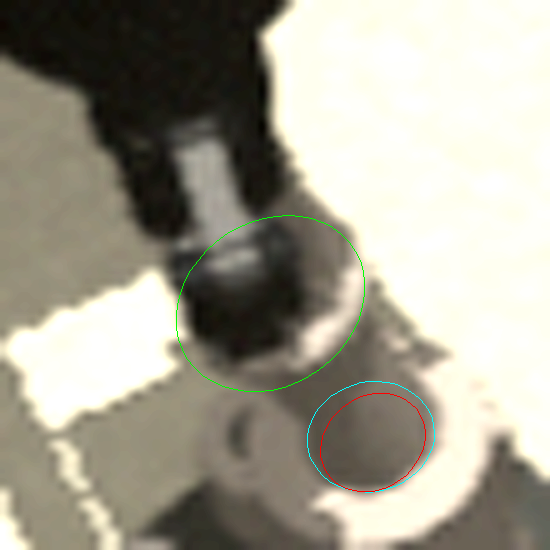

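```bash
python3 -m handwheel '[0,0,0.1,0,0, -0.12,-0.12,0.1,0,0, -0.12,-0.12,-0.1,0,0, -0.12,-0.12,-0.2,0,0, -0.12,-0.12,-0.2,0,0]'; python3 st.py m15
```

```text
clock: 16.9
tool_pos: [541.9, -68.5, 176.0]
orientation: [2.574, 1.786, 0.03]
force: [0.4, -2.9, -5.8]
grip_width: 29.0
[541.8 -68.5 176. ] [-1.1 -3.3 -6.8] [-0.88  0.   -0.03]
11.5 [array([551.16, -47.99,  89.43]), array([-0.09, -0.19,  0.98])]
```

View pics/m15.png

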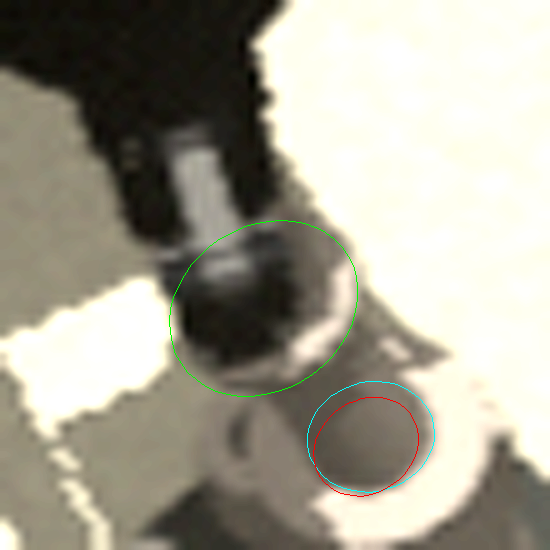

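```bash
python3 -m handwheel '[0.05,0.1,-0.1,0,0, 0.1,0.28,-0.1,0,0, 0.18,0.47,-0.1,0,0, 0.25,0.65,-0.1,0,0, 0.25,0.65,-0.1,0,0]'; python3 -c "
from h import *
s=r.observe();print(s['moment'])"
```

```text
clock: 17.45
tool_pos: [544.4, -62.2, 175.1]
orientation: [2.574, 1.785, 0.029]
force: [-0.7, -5.0, -4.6]
grip_width: 29.7
[-1.21888808  0.1581856  -0.02543112]
```

```bash
python3 -m handwheel '[0.05,0.15,0,0,0, 0.12,0.33,0,0,0, 0.2,0.52,0,0,0, 0.25,0.65,0,0,0, 0.25,0.65,0,0,0]'; python3 st.py m16
```

```text
clock: 17.95
tool_pos: [546.9, -55.9, 175.1]
orientation: [2.573, 1.785, 0.029]
force: [-1.3, -4.9, -3.4]
grip_width: 29.3
[546.9 -55.9 175.1] [-1.1 -4.3 -3.3] [-1.2   0.27 -0.11]
11.5 [array([556.17, -35.54,  88.46]), array([-0.09, -0.19,  0.98])]
```

View pics/m16.png

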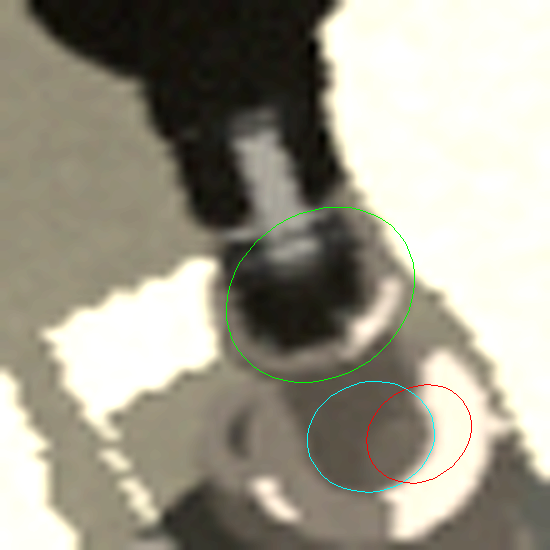

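```bash
python3 -m handwheel '[0.05,0.15,0,0,0, 0.12,0.33,0,0,0, 0.2,0.52,0,0,0, 0.24,0.65,0,0,0, 0.24,0.65,0,0,0]'; python3 st.py m17
```

```text
clock: 18.5
tool_pos: [549.2, -49.8, 175.1]
orientation: [2.573, 1.785, 0.027]
force: [-2.3, -6.1, -2.5]
grip_width: 29.3
[549.2 -49.8 175.1] [-1.4 -5.6 -3.8] [-1.48  0.41  0.01]
11.5 [array([558.45, -29.45,  88.44]), array([-0.09, -0.19,  0.98])]
```

View pics/m17.png

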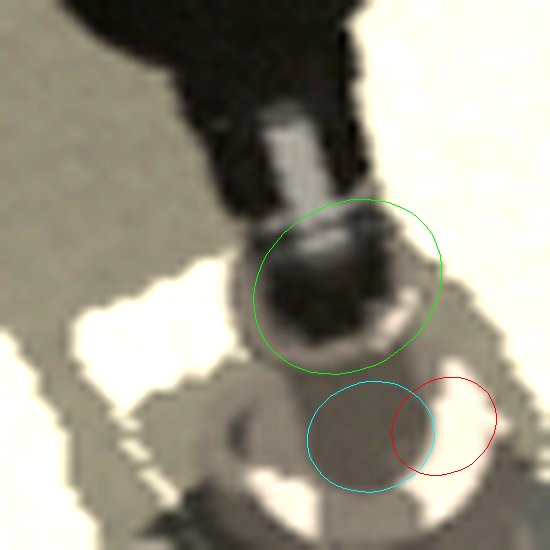

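```bash
python3 -m handwheel '[0.05,0.1,0,0,0, 0.08,0.2,-0.1,0,0, 0.08,0.2,-0.3,0,0, 0.08,0.2,-0.5,0,0, 0.08,0.2,-0.5,0,0]'; python3 -c "
from h import *
s=r.observe();print(s['moment'])"
```

```text
clock: 19.05
tool_pos: [549.8, -48.1, 169.8]
orientation: [2.573, 1.785, 0.026]
force: [-1.0, -5.6, -6.6]
grip_width: 29.0
[-1.36594083  0.14293464 -0.06380746]
```

```bash
python3 -m handwheel '[0,0.05,-0.2,0,0, 0,0.05,-0.5,0,0, 0,0.05,-0.8,0,0, 0,0.05,-1.0,0,0, 0,0.05,-1.0,0,0]'; python3 st.py m18
```

```text
clock: 19.55
tool_pos: [549.7, -48.0, 159.5]
orientation: [2.573, 1.785, 0.026]
force: [-0.8, -5.1, -7.4]
grip_width: 29.1
[549.7 -48.  159.5] [-0.  -5.7 -6.8] [-1.47 -0.04 -0.05]
11.5 [array([558.96, -27.77,  72.86]), array([-0.09, -0.19,  0.98])]
```

View pics/m18.png

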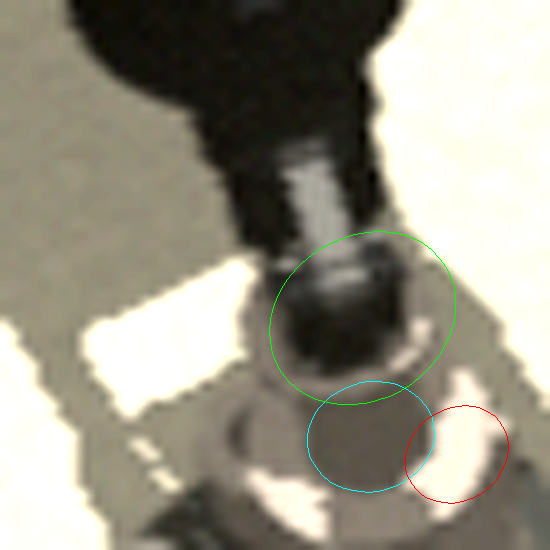

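```bash
python3 -m handwheel '[0,0,-0.3,0,0, 0,0,-0.6,0,0, 0,0,-0.9,0,0, 0,0,-1.2,0,0, 0,0,-1.5,0,0, 0,0,-1.5,0,0]'; python3 -c "
from h import *
s=r.observe();print(s['moment'])"
```

```text
clock: 20.2
tool_pos: [549.7, -48.1, 144.0]
orientation: [2.573, 1.785, 0.025]
force: [1.4, -5.0, -8.5]
grip_width: 29.3
[-1.38010553 -0.19808705 -0.04786063]
```

```bash
python3 -m handwheel '[0,0,-0.3,0,0, 0,0,-0.6,0,0, 0,0,-0.9,0,0, 0,0,-1.2,0,0, 0,0,-1.5,0,0, 0,0,-1.5,0,0]'; python3 -c "
from h import *
s=r.observe();print(s['moment'])"
```

```text
clock: 20.8
tool_pos: [550.0, -48.4, 128.6]
orientation: [2.572, 1.784, 0.026]
force: [3.2, -5.6, -7.3]
grip_width: 29.4
[-1.65822338 -0.63919151 -0.07090979]
```

```bash
python3 -m handwheel '[0,0,-0.3,0,0, 0,0,-0.6,0,0, 0,0,-0.9,0,0, 0,0,-1.2,0,0, 0,0,-1.5,0,0, 0,0,-1.5,0,0]'; python3 st.py m19
```

```text
clock: 21.4
tool_pos: [550.5, -48.2, 113.5]
orientation: [2.572, 1.784, 0.027]
force: [4.0, -2.9, -0.8]
grip_width: 29.1
[550.5 -48.2 113.5] [ 3.7 -1.1 -1.9] [-0.97 -0.54 -0.03]
11.5 [array([559.82, -28.02,  26.86]), array([-0.09, -0.19,  0.98])]
```

View pics/m19.png

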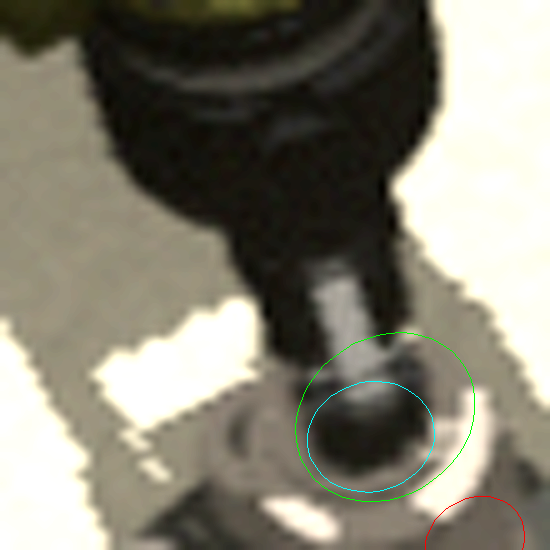

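Foot is about 70 mm deep. I'll lower the last 4.5 mm gently until contact.

```bash
python3 -m handwheel '[0,0,-0.15,0,0, 0,0,-0.3,0,0, 0,0,-0.4,0,0, 0,0,-0.4,0,0]'; python3 -c "
from h import *
s=r.observe();print(s['moment'])"
```

```text
clock: 21.85
tool_pos: [550.6, -48.2, 109.8]
orientation: [2.571, 1.784, 0.028]
force: [0.8, -2.9, 5.5]
grip_width: 29.1
[-1.04002143  0.40461307  0.0084088 ]
```

```bash
python3 -m handwheel '[0,0,-0.1,0,0, 0,0,-0.2,0,0, 0,0,-0.3,0,0, 0,0,-0.3,0,0]'; python3 -c "
from h import *
s=r.observe();print(s['moment'],s['force'])"
```

```text
clock: 22.25
tool_pos: [550.9, -48.0, 109.5]
orientation: [2.57, 1.783, 0.03]
force: [-13.4, -1.7, 34.3]
grip_width: 29.6
[-0.36960778  3.14005968 -0.00540714] [-13.42445536  -1.70721703  34.27692771]
```

```bash
python3 -m handwheel '[0,0,0,0,0, 0,0,0,0,0.5, 0,0,0,0,0.7, 0,0,0,0,0.8, 0,0,0,0,0.8]'; python3 -m handwheel '[0,0,3,0,0.8, 0,0,7,0,0.8, 0,0,12,0,0.8, -1,4,14,0,0.8, -2,9,16,0,0.8, -4,14,16,0,0.8, -5,19,16,0,0.8, -6,19,16,0,0.8]'; python3 - <<'E'
from fit import *
p=snap('scene','s20');q=snap('top','t20')
for n,x in(('scene',p),('top',q)):
    print(n,'flange z101',circ(x,101,552,-47,23,1),'boss',circ(x,95,552,-47,31,1))
a=cv2.imread('pics/s20.png')[140:240,100:260]
b=cv2.imread('pics/t20.png')[170:270,240:400]
cv2.imwrite('pics/m20.png',cv2.convertScaleAbs(cv2.resize(np.vstack([a,b]),None,fx=3,fy=3,interpolation=2),alpha=1.5))
E
```

```text
clock: 22.75
tool_pos: [550.8, -47.9, 109.3]
orientation: [2.571, 1.784, 0.03]
force: [0.4, -0.6, 1.1]
grip_width: 68.4
clock: 23.55
tool_pos: [489.8, 145.9, 269.3]
orientation: [2.568, 1.789, 0.031]
force: [1.5, -0.5, 0.2]
grip_width: 68.2
scene flange z101 (array([550.52790959, -46.49542749]), np.float64(15.118797302246094)) boss (array([552.000125, -46.99975 ]), np.float64(31.75135040283203))
top flange z101 (array([546.96793608, -55.7109155 ]), np.float64(29.24231719970703)) boss (array([552.81499818, -46.48971909]), np.float64(79.46662139892578))
```

View pics/m20.png

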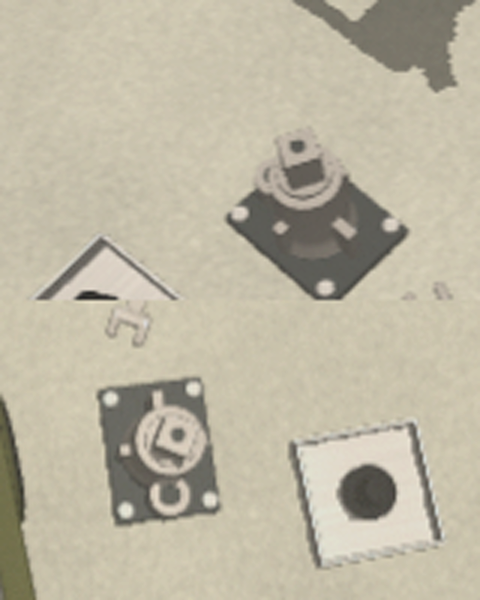

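```bash
python3 - <<'E'
from model import *
out=[]
for n,org in (('scene',(175,170)),('top',(275,195))):
    p=cams.get_image(n)
    im=cv2.resize(p['image'][org[1]:org[1]+45,org[0]:org[0]+45,::-1],None,fx=9,fy=9,interpolation=2); im=cv2.convertScaleAbs(im,alpha=1.6)
    Z=np.array([0,0,1.]);j=np.array([np.cos(-.358),np.sin(-.358),0])
    for h,rr,c in((95,31,(255,255,0)),(101,23,(0,0,255)),(141,2.,(0,0,255))):
        uv=np.array([proj(p,X) for X in circle(np.array([552.5,-46.8,h]),Z,j,rr)]); cv2.polylines(im,[((uv-org+.5)*9).astype(int)],True,c,1)
    k=np.cross(Z,j); uv=np.array([proj(p,np.array([552.5,-46.8,141])+15*(a*j+b*k)) for a,b in((1,1),(1,-1),(-1,-1),(-1,1))])
    cv2.polylines(im,[((uv-org+.5)*9).astype(int)],True,(0,255,0),1); out.append(im[:400,:400])
cv2.imwrite('pics/m21.png',np.hstack(out))
E
```

```text
(no output)
```

View pics/m21.png

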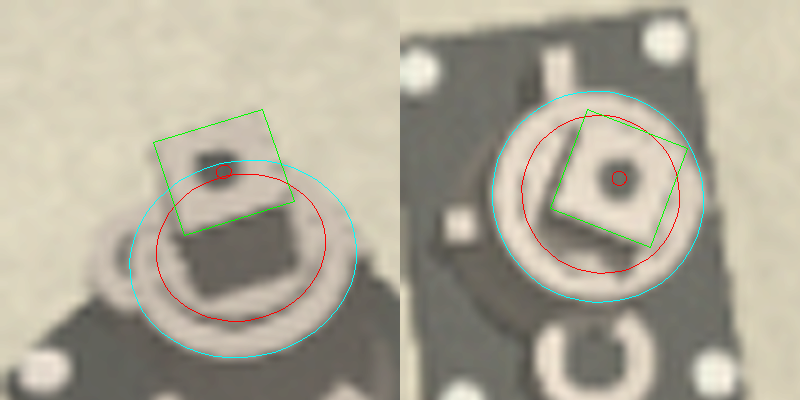

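```bash
python3 -c "
from h import *
s=r.observe();print(s['clock'],s['force']);print(r.close_job())"
```

```text
23.75 [ 0.39332518  0.49926424 -0.0170967 ]
the job is handed in; nothing more can be done
None
```

The job is handed in at 23.8 s. The dust plug is in the tray, and the thick pin stands in the bore with its flange down on the carrier. I got no verdict on any of the judged steps.

- **Plug:** I lifted it out and let it go in the tray. The pictures show it standing near the tray's centre.
- **Lean:** The moves cannot tilt the tool. I gripped the thick grey pin's head and pushed it sideways in its wide rack hole, so that it swung in the fingers to about 11.5°. I then put its foot into the bore about 5 mm deep by my estimate. The first two tries touched the +x side of the rim at about 10 N, so I shifted by 1 to 2 mm and it went in.
- **Insertion:** I brought the head back until the pin stood upright, with about 5 N of side force. I lowered it in the fingers in 10 to 15 mm stretches. It stopped firmly at 34 N with the tool at z = 109.5 mm, where 109 mm was expected, and I let go there.

**Last checks**
- The pin model drawn over both pictures fits a fully home, upright pin to about one pixel (roughly 2 mm).
- An automatic circle fit on the flange in the top picture failed: it gave a centre about 10 mm off, probably because the head covers part of the flange. I relied on the overlay and the contact height instead.
- The lean angle and depth come from the pictures and the tool position, not from a direct measurement.
- The slim pin still stood in the rack in the last picture I viewed of it. I did not run a final check on the slim pin or the bystanders, but the arm went nowhere near them after that.

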